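Raise the microscope camera on its screw jack and clamp it

TASK

The microscope camera sits too low on its screw-jack stand. Crank the stand's handwheel counter-clockwise (seen from above) until you feel it come up against its top stop, then back it off a quarter turn so that the screw does not jam. Then press the clamp lever down flat to lock the height, and leave the bottle, the canister and the slide box where they are.

Things in the scene. Friction and masses are not known exactly. Their poses are not given: they have to be found in the camera images.
- jack: Screw-jack stand, bolted down: steel plate 190 (x) by 390 (y) mm; gearbox (top 62 mm) under the handwheel at its -y end, column foot (top 60 mm) at its +y end. Origin: underside centre, on the bench; z up. A black camera 70 mm wide on the column, centre 49 mm to +x and 70 mm to +y of the origin, top 210 to 240 mm, rises 12 mm a turn. Keep gripper and wrist clear of it.
- wheel_axis (a point): Point on the handwheel's vertical axis, at the height of the middle of the crank handle (119.5 mm above the bench). The wheel is a black rim of 124 mm outside diameter with three steel spokes; top of rim and hub at most 96 mm above the bench. Turned by its crank handle.
- spinner_grip (a point): Centre (half-way up) of the crank handle: an upright black round grip, 22 mm in diameter, 45 mm tall (97 to 142 mm above the bench), standing on the wheel's rim 50 mm from the wheel's axis. It spins freely on its own pin, so it can be held from above with a fixed tool direction while it is carried round.
- handwheel (a joint): Angle of the handwheel, rad, growing counter-clockwise seen from above (raises the camera). 0 is the bottom stop. The top stop is hard, somewhere between 12 and 16, about 1 to 2 turns above the start; its exact value is not given: find it by feel. Turning takes 2 to 3 N at the crank handle; the wheel stays where it is left.
- clamp (a joint): Angle of the clamp lever, rad: 0 is raised (the lever slopes 40 degrees up and away from the column), 0.7 is pressed down flat, level, against its stop. Needs about 3 to 4 N at the pad; stays where it is left.
- clamp_pivot (a point): The clamp lever's pivot, 74 mm above the bench, beside the column. The axis is level; seen from above the lever points from here away from the column, half-way between the stand's -x and +y.
- clamp_pad (a point): Centre of the upper face of the lever's black pad, 72.5 mm from the pivot. The pad is 55 mm long along the lever and 26 mm wide; the lever ends 100 mm from the pivot. Flat, the pad's upper face is 79 mm above the bench, over the column foot, 9 mm clear of it.
- dropper_mid (a point): Middle of a small amber bottle, 36 mm in diameter, 85 mm tall, standing loose on the bench. Leave it alone.
- canister_mid (a point): Middle of a clear jar with black cap, 48 mm in diameter, 70 mm tall, standing loose. Leave it alone.
- slidebox_mid (a point): Middle of a flat grey and white slide box, 87 by 102 by 34 mm, lying loose. Leave it alone.

How it is judged:
On the way, in this order (a step that is already met when the one before it is completed fails the run):
1. the handwheel is cranked up against its top stop (value of joint handwheel above 13.9 rad), for 0.1 s.
2. the handwheel is backed off a quarter turn from the stop and rests there (value of joint handwheel between 12 and 12.86 rad and velocity of joint handwheel between -0.3 and 0.3 rad/s), for 0.3 s.
3. the clamp lever is pressed down flat (value of joint clamp above 0.62 rad), for 0.2 s.
At the end, for the whole second after the job is handed in: The handwheel rests a quarter turn (90 degrees, give or take 25) below its top stop, after having been at the stop, and the clamp lever is down within 5 degrees of flat; the bottle, canister and slide box have not been moved by more than 30 mm or tipped over (value of joint handwheel between 12 and 12.86 rad and value of joint clamp above 0.62 rad and velocity of joint handwheel between -0.1 and 0.1 rad/s); the robot touches nothing.
It fails at once if a bystander is moved or tipped (distance of any of dropper_mid, canister_mid, slidebox_mid from where it was at the start of the episode above 0.03 m or angle between any of dropper_mid, canister_mid, slidebox_mid's own z axis and vertical above 0.5 rad).
It also fails if it takes over 72 s, if anything falls off the work surface, if the arm or the gripper's body presses on something with over 40 N, if the wrist force passes 120 N, or if a joint passes its speed limit or range.

ROBOT

A 6-joint arm with a two-finger parallel gripper is mounted at the origin on the work surface. World frame = base frame: x ahead of the robot, y to its left, z up, the work surface at z = 0. Lengths are in m, angles in rad, forces in N, time in s.
With the tool pointing down it reaches from about 0.35 to 0.775 m from the base axis. Payload 5.5 kg.
Tool frame: the origin (TCP) lies at the very end of the fingers, on their centre line; the grasp point (between the pads) lies 19 mm behind it; z points along the fingers, y is the direction in which the jaws open and shut (so a half turn about z gives the same grasp; the last joint's range is limited). The gripper opens to 85 mm and grips with 20 to 120 N. Pads are 22 mm wide; open, the fingers measure 114 mm over their backs; the gripper's body (76 mm by 85 mm) begins 54 mm behind the grasp point. The pads swing forward as they close: fully open they stand 13 mm farther back than shut.
Start: joints at [1.169, 0.313, 0.046, 1.304, 0, 1.431], TCP at [0.149, 0.555, 0.192] pointing down, gripper open.
Joint ranges: [-2.76, 2.76], [-0.86, 1.69], [-1.03, 1.26], [-2.2, 2.34], [-1.47, 1.5], [-3.14, 3.14]. Speed limits (rad/s): [2.57, 2.57, 3.14, 3.14, 3.14, 3.14].

INTERFACE

Orientations are given as a unit quaternion [w, x, y, z].
In Python, from workcell import get_state, read_camera, hand_in, find_in, silhouettes gives the robot as it stands. The module is installed in compiled form; this text tells all that it offers.
- The arm moves only by the tool send_rows, never from a script. Its argument "deltas" is a list that holds one entry, the list of rows, each a list of 6 numbers: the shift along the world's x, y, z in cm, then the turn, a rotation vector about the world's x, y, z in degrees. In form: [[[dx, dy, dz, wx, wy, wz], ...]]. A call has 1 to 12 rows; each row is the pose to reach, as a shift and turn from the pose commanded when the call began; what a row does not reach only later rows make up. A row lasts 1/10 s, in which the tool goes at most 50 mm and 8.59 degrees, less where a joint would pass 70% of its speed; a pose out of reach is approached as far as the arm can. A call with a gripper value outside its range is refused whole. "jaw" is the opening, from -1 (shut) to 1 (fully open), so that 0 is half open, set as the call begins (left out, the last holds). The fingers move at their own pace and stop on an object; "force" is the grip in N (left out, the last holds). Time passes only in rows, so rows that repeat a pose let the fingers close. It gives the time, the measured TCP pose, the force and the opening at its end, in the units of the state.
- get_state(): the state, without advancing time (a new reading comes with each control period).
- read_camera(name): name is "side" or "top"; returns a dict with "img" (384x512x3 uint8, red, green, blue), "z_map" (384x512 float32, m along the optical axis (not along the pixel's ray), 0 where there is no reading), "vfov" (degrees; the focal length in pixels is half the picture's height over the tangent of half this angle, whatever the lens; pixels are square), "cx", "cy" (the principal point, pixels), "R" (3x3) and "t" (3): a world point X has camera coordinates R X + t. Camera axes: x right, y down, z forward; pixel columns grow to the right and rows downward; lengths in m; the calibration is good to about 2 mm. A picture is of the moment at which its call begins.
- hand_in(): hands the job in, once; it reports no verdict.
Trained networks look in a picture, given as the dict that the camera call returned (one of the last four; its "shot" number tells which), for a name from the list of things; names that differ only in an ending like _2 or _b are one class to them, and where a whole thing is asked for, a point or a joint stands for the part that bears it (a point fixed in the world has none). Each returns a list of dicts, best first, with "conf" (0 to 1); they miss things now and then, are a little off and sometimes report something else, mostly with a low value. They report only what shows in the picture. A call takes as long as a camera call.
- find_in(picture, thing): "box" ([centre column, centre row, width, height] in pixels, round what is visible of it).
- silhouettes(picture, thing): "mask" (384x512 bool, what is visible of it) and "box" ([centre column, centre row, width, height] in pixels, round what is visible of it).
The state is a dict: "clock": time; "joint_pos": joint angles; "qvel": joint speeds; "tau": joint torques, N m; "tcp_pos": TCP position; "orientation": TCP orientation; "wrist_force": force on the tool from outside, world axes, zero at the start; "ft_torque": the same for the moment, N m; "finger_gap": finger opening in m.
Only numpy, scipy, OpenCV 4.12 (cv2) and the standard library are available. Lean on these libraries where they do the work, as an engineer would, in place of code of your own. Each camera call takes 0.05 s, during which the arm holds its last target.

## Working session

There is one attempt and no reset: what is moved stays moved. The work goes in short steps, Python scripts to look and compute and a tool call to move; the robot and the scene stay as the last step left them, time stands still between calls to the robot, and variables do not carry over. Pictures are saved under pics/ and viewed, and the job is handed in when it is done.

Besides the shell and the picture viewer there is one more tool, called after "Request:" by a JSON object that holds its "method" and its "body", one argument or row to a line. send_rows: Moves the arm, as the interface text tells. Its arguments: {"type":"object","properties":{"deltas":{"type":"array","items":{"type":"array","items":{"type":"array","items":{"type":"number"}}}},"jaw":{"type":"number"},"force":{"type":"number"}},"required":["deltas"]}

```bash
mkdir -p pics
cat > h.py <<'E'
import numpy as np,cv2
from workcell import get_state, read_camera, hand_in, find_in, silhouettes
def f(p): return p["img"].shape[0]/2/np.tan(np.radians(p["vfov"])/2)
def world(p,u,v,z):
    F=f(p); c=np.array([(u-p["cx"])/F*z,(v-p["cy"])/F*z,z]); return np.array(p["R"]).T@(c-np.array(p["t"]))
def cloud(p):
    F=f(p); z=p["z_map"]; v,u=np.mgrid[:z.shape[0],:z.shape[1]]
    c=np.stack([(u-p["cx"])/F*z,(v-p["cy"])/F*z,z],-1); w=(c-np.array(p["t"]))@np.array(p["R"]); w[z==0]=np.nan; return w
def proj(p,X):
    c=np.array(p["R"])@np.array(X)+np.array(p["t"]); F=f(p); return c[:2]/c[2]*F+[p["cx"],p["cy"]]
def save(p,n): cv2.imwrite(n,p["img"][:,:,::-1])
E
python3 - <<'E'
from h import *
s=get_state(); print(s)
for n in("side","top"):
    p=read_camera(n); save(p,f"pics/{n}0.png"); w=cloud(p)
    print(n,"campos",-np.array(p["R"]).T@p["t"])
    for t in["jack","wheel_axis","spinner_grip","handwheel","clamp","clamp_pad","dropper_mid","canister_mid","slidebox_mid"]:
        for d in silhouettes(p,t)[:2]:
            pts=w[d["mask"]]; print(t,round(d["conf"],2),np.round(d["box"]),np.round(np.nanmedian(pts,0),3),np.round(np.nanpercentile(pts,2,0),3),np.round(np.nanpercentile(pts,98,0),3))
E
```

```text
{'clock': 0.0, 'joint_pos': array([1.16940111e+00, 3.14022207e-01, 4.49801787e-02, 1.30358013e+00,
       1.87825862e-05, 1.43118942e+00]), 'qvel': array([-0.00011399,  0.0014043 , -0.00119145, -0.00023753, -0.00094657,
        0.00118099]), 'tau': array([ 8.97850314e-04, -4.80629110e+01,  2.98533404e+01,  1.95197971e-02,
        1.44703385e-06, -2.67797283e-06]), 'tcp_pos': array([0.14859626, 0.55487594, 0.19139701]), 'orientation': array([-2.52993448e-04,  1.30520658e-01,  9.91445170e-01, -8.77208219e-04]), 'wrist_force': array([-0.27903396, -0.92669122,  0.02917704]), 'ft_torque': array([-0.03317911,  0.00594466, -0.07780258]), 'finger_gap': 0.0851923921546738}
side campos [ 0.49455579 -0.90188567  0.94622852]
jack 0.89 [228. 208. 100. 152.] [ 0.544 -0.092  0.062] [ 0.42  -0.246  0.008] [0.654 0.111 0.214]
wheel_axis 0.75 [226. 208. 100. 151.] [ 0.544 -0.093  0.062] [ 0.42  -0.246  0.009] [0.654 0.107 0.214]
spinner_grip 0.59 [207. 235.   9.  18.] [ 0.474 -0.21   0.129] [ 0.465 -0.213  0.106] [ 0.483 -0.199  0.145]
handwheel 0.86 [208. 227.  50.  37.] [ 0.476 -0.161  0.093] [ 0.42
[... 1095 characters left out ...]
handwheel 0.77 [306. 223.  45.  47.] [ 0.474 -0.153  0.092] [ 0.419 -0.208  0.085] [ 0.533 -0.096  0.141]
handwheel 0.21 [125. 169.  20.  18.] [0.64  0.39  0.067] [0.62  0.375 0.014] [0.662 0.417 0.072]
clamp 0.53 [226. 198.  32.  20.] [0.549 0.096 0.11 ] [0.526 0.045 0.057] [0.571 0.137 0.131]
clamp_pad 0.5 [225. 197.  34.  16.] [0.551 0.091 0.11 ] [0.531 0.045 0.06 ] [0.571 0.12  0.131]
dropper_mid 0.63 [389. 209.  17.  11.] [ 0.517 -0.404  0.055] [ 0.501 -0.431  0.004] [ 0.534 -0.394  0.087]
canister_mid 0.5 [126. 167.  20.  17.] [0.64  0.391 0.066] [ 0.62   0.375 -0.002] [0.671 0.432 0.072]
slidebox_mid 0.8 [132. 211.  41.  40.] [0.509 0.38  0.033] [0.457 0.326 0.012] [0.561 0.434 0.037]
```

Run:
```python
import cv2
for n,(a,b,c,d) in {"side":(80,360,120,330),"top":(120,300,90,420)}.items():
    i=cv2.imread(f"pics/{n}0.png"); i=cv2.resize(i[a:b,c:d],None,fx=2.1 if n=="side" else 2.4,fy=2.1 if n=="side" else 2.4,interpolation=2); cv2.imwrite(f"pics/{n}0c.png",i)
```

```text
(no output)
```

View pics/side0c.png

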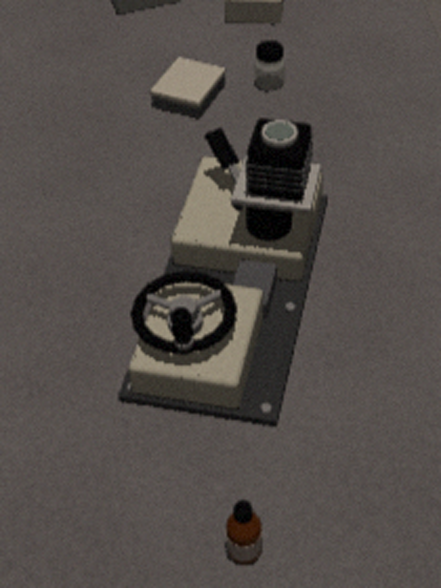

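View pics/top0c.png

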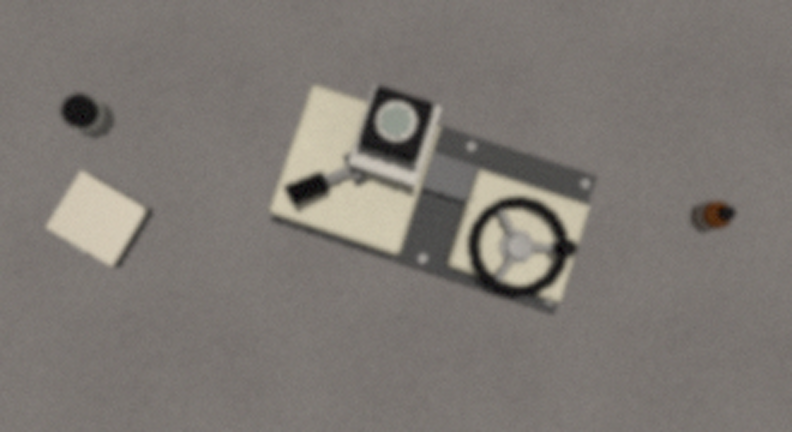

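Run:
```python
from h import *
from scipy.optimize import least_squares
for n in("side","top"):
    p=read_camera(n); w=cloud(p)
    m=silhouettes(p,"handwheel")[0]["mask"]; P=w[m]; P=P[(P[:,2]>.084)&(P[:,2]<.099)]
    c=np.array([.475,-.154])
    r=np.hypot(*(P[:,:2]-c).T); Q=P[(r>.046)&(r<.07)]
    g=p["img"][m].mean(1)
    s=least_squares(lambda a:np.hypot(Q[:,0]-a[0],Q[:,1]-a[1])-a[2],[*c,.055],loss="soft_l1",f_scale=.003)
    print(n,"wheel",s.x,len(Q),np.median(Q[:,2]))
    hull=cv2.minEnclosingCircle((Q[:,:2]*1000).astype(np.float32)); print(hull)
    G=w.reshape(-1,3); h=G[(G[:,2]>.10)&(G[:,2]<.15)&(np.hypot(G[:,0]-c[0],G[:,1]-c[1])<.075)]
    print("handle",np.median(h,0),h.min(0),h.max(0),len(h))
    top=h[h[:,2]>.136]; print("top",top.mean(0),len(top))
    # plate rectangle / foot tops
    a=G[(abs(G[:,2]-.061)<.006)&(G[:,0]>.38)&(G[:,0]<.7)&(abs(G[:,1]+.05)<.25)]
    print(cv2.minAreaRect((a[:,:2]*1000).astype(np.float32)))
    b=G[(G[:,2]>.004)&(G[:,2]<.2)&(G[:,0]>.38)&(G[:,0]<.72)&(abs(G[:,1]+.05)<.25)]
    print(cv2.minAreaRect((b[:,:2]*1000).astype(np.float32)))
    k=w[silhouettes(p,"clamp_pad")[0]["mask"]]; k=k[k[:,2]>.085]
    print("pad",np.nanmean(k,0),len(k)); q=k-k.mean(0); print(np.linalg.svd(q,full_matrices=False)[2])
    kb=G[(G[:,2]>.2)&(G[:,2]<.26)&(abs(G[:,0]-.58)<.1)&(abs(G[:,1]-.05)<.1)]; print("cam top",np.median(kb,0),cv2.minAreaRect((kb[:,:2]*1000).astype(np.float32)),kb[:,2].max())
```

```text
side wheel [ 0.4772954  -0.15582189  0.05457775] 691 0.09249235847666687
((476.60443115234375, -152.87303161621094), 62.58050537109375)
handle [ 0.47501747 -0.20878074  0.13111462] [ 0.46393581 -0.21493559  0.10001606] [ 0.48756928 -0.14492886  0.14702749] 151
top [ 0.4749923  -0.20514145  0.14172689] 60
((542.0115966796875, -50.705352783203125), (386.63592529296875, 175.15846252441406), 72.01663208007812)
((550.6786499023438, -50.338409423828125), (500.0459289550781, 337.7637939453125), 89.82671356201172)
pad [0.54647748 0.09855512 0.11534919] 191
[[ 0.38845123 -0.72762589 -0.56539031]
 [ 0.9036104   0.42100443  0.07901593]
 [-0.18053779  0.5415864  -0.82103001]]
cam top [ 0.60824094 -0.01397758  0.21273146] ((609.3025512695312, -2.5213661193847656), (68.95527648925781, 68.46537780761719), 72.4275131225586) 0.22449307798114837
top wheel [ 0.47560568 -0.15188404  0.05426217] 486 0.0915135157072199
((476.0833740234375, -153.0011444091797), 61.493412017822266)
handle [ 0.47374118 -0.19972754  0.13879723] [ 0.46273996 -0.21194852  0.10425451] [ 0.48289577 -0.19125932  0.1466422 ] 65
top [ 0.47301144 -0.20171136  0.14059116] 44
((540.168212890625, -50.27696228027344), (383.9579772949219, 174.02655029296875), 71.92100524902344)
((549.0899658203125, -49.5245361328125), (334.79498291015625, 499.8376770019531), 0.30061718821525574)
pad [0.54797924 0.09454562 0.11127839] 178
[[-0.3758329   0.74475675  0.55144086]
 [-0.88514764 -0.46467511  0.02430418]
 [ 0.27434154 -0.47897227  0.83385987]]
cam top [ 0.60644948 -0.00072967  0.21168435] ((608.3248901367188, -0.7800369262695312), (67.20159912109375, 68.2245101928711), 72.1886215209961) 0.2243198594498697
```

Request:
{"method": "send_rows", "body": {
  "deltas": [
    [[18, -35.5, 3, 0, 0, 0], [18, -35.5, 3, 0, 0, 0], [18, -35.5, 3, 0, 0, 0], [18, -35.5, 3, 0, 0, 0], [18, -35.5, 3, 0, 0, 0], [18, -35.5, 3, 0, 0, 0], [18, -35.5, 3, 0, 0, 0], [18, -35.5, 3, 0, 0, 0], [18, -35.5, 3, 0, 0, 0], [18, -35.5, 3, 0, 0, 0], [18, -35.5, 3, 0, 0, 0], [18, -35.5, 3, 0, 0, 0]]
  ],
  "jaw": 1,
  "force": 40
}}

```text
clock: 2.5
tcp_pos: [0.3281, 0.2016, 0.2222]
orientation: [-0.0, 0.129, 0.992, 0.0]
wrist_force: [-0.4, 0.3, -0.9]
finger_gap: 0.0854
```

Request:
{"method": "send_rows", "body": {
  "deltas": [
    [[14.6, -40.5, 0, 0, 0, 0], [14.6, -40.5, 0, 0, 0, 0], [14.6, -40.5, 0, 0, 0, 0], [14.6, -40.5, 0, 0, 0, 0], [14.6, -40.5, 0, 0, 0, 0], [14.6, -40.5, 0, 0, 0, 0], [14.6, -40.5, 0, 0, 0, 0], [14.6, -40.5, 0, 0, 0, 0], [14.6, -40.5, 0, 0, 0, 0], [14.6, -40.5, 0, 0, 0, 0], [14.6, -40.5, 0, 0, 0, 0], [14.6, -40.5, 0, 0, 0, 0]]
  ]
}}

```text
clock: 3.7
tcp_pos: [0.4748, -0.2025, 0.2221]
orientation: [-0.0, 0.129, 0.992, 0.0]
wrist_force: [-0.6, 0.4, 0.1]
finger_gap: 0.0851
```

Run:
```python
from h import *
s=get_state(); print(s["tcp_pos"],s["joint_pos"],s["clock"])
```

```text
[ 0.47482201 -0.20250395  0.22209283] [-5.58942256e-01  1.92611269e-01 -4.00589427e-02  1.33935762e+00
  3.15563090e-04 -2.99974551e-01] 3.7
```

Request:
{"method": "send_rows", "body": {
  "deltas": [
    [[0, 0, -5, 0, 0, 0], [0, 0, -9, 0, 0, 0], [0, 0, -11.8, 0, 0, 0], [0, 0, -11.8, 0, 0, 0], [0, 0, -11.8, 0, 0, 0]]
  ]
}}

```text
clock: 4.2
tcp_pos: [0.4749, -0.2032, 0.1051]
orientation: [-0.0, 0.13, 0.992, 0.0]
wrist_force: [0.1, 0.2, 0.9]
finger_gap: 0.0854
```

Request:
{"method": "send_rows", "body": {
  "deltas": [
    [[0, 0, 0, 0, 0, 0], [0, 0, 0, 0, 0, 0], [0, 0, 0, 0, 0, 0], [0, 0, 0, 0, 0, 0], [0, 0, 0, 0, 0, 0], [0, 0, 0, 0, 0, 0], [0, 0, 0, 0, 0, 0], [0, 0, 0, 0, 0, 0]]
  ],
  "jaw": -1,
  "force": 40
}}

```text
clock: 5.0
tcp_pos: [0.4748, -0.2046, 0.1042]
orientation: [-0.0, 0.131, 0.991, 0.0]
wrist_force: [-0.1, 0.1, 0.6]
finger_gap: 0.0001
```

Run:
```python
from h import *
s=get_state(); print(s["tcp_pos"],s["finger_gap"],s["wrist_force"],s["ft_torque"],s["clock"])
p=read_camera("side"); i=p["img"][150:300,130:300,::-1]; cv2.imwrite("pics/g1.png",cv2.resize(i,None,fx=3.5,fy=3.5,interpolation=2))
```

```text
[ 0.47478239 -0.20456342  0.10421727] 0.00014241966384137867 [-0.1054047   0.14239979  0.56422695] [-0.02755643  0.02265123 -0.020641  ] 5.0
```

View pics/g1.png

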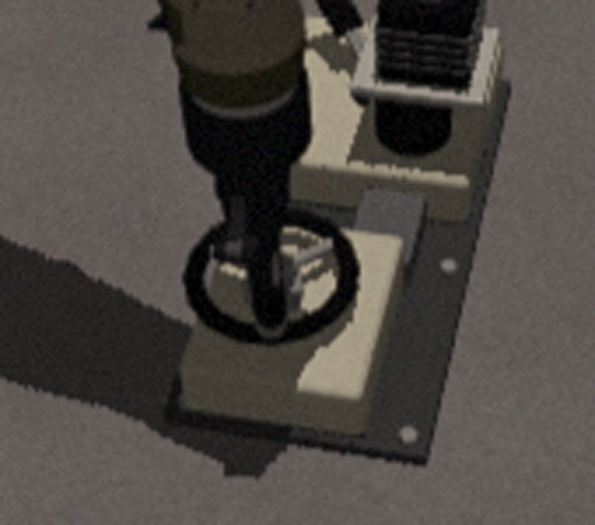

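Run:
```python
from h import *
p=read_camera("side"); w=cloud(p)
for d in silhouettes(p,"spinner_grip"): print(d["conf"],d["box"],np.nanmedian(w[d["mask"]],0))
p=read_camera("top"); w=cloud(p); i=p["img"][150:290,230:410,::-1]; cv2.imwrite("pics/g2.png",cv2.resize(i,None,fx=4,fy=4,interpolation=2))
for d in silhouettes(p,"spinner_grip"): print(d["conf"],d["box"],np.nanmedian(w[d["mask"]],0))
```

```text
0.51 [208.3, 237.6, 8.2, 14.4] [ 0.47462479 -0.20977497  0.1218448 ]
```

View pics/g2.png

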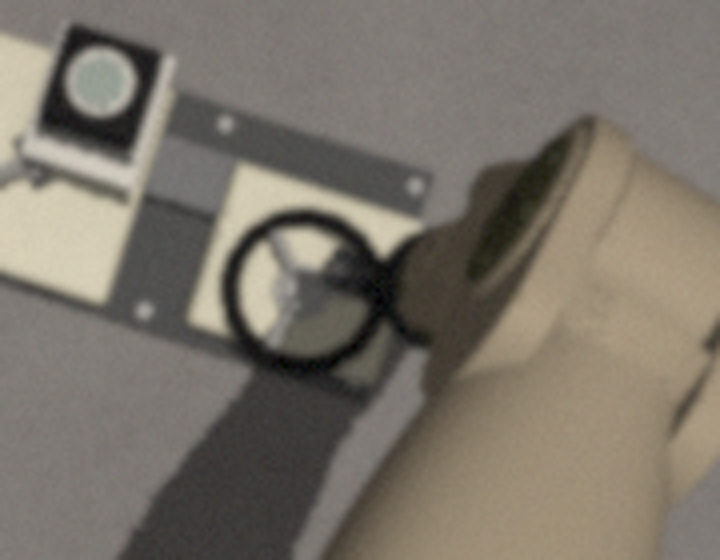

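Run:
```python
from h import *
p=read_camera("side"); w=cloud(p)
i=np.clip(p["img"][200:260,180:240].astype(float)*2.5,0,255).astype(np.uint8)[:,:,::-1]; cv2.imwrite("pics/g3.png",cv2.resize(i,None,fx=9,fy=9,interpolation=0))
for v in range(205,252,3): print(v,[tuple((w[v,u]*1000).astype(int)) for u in (200,204,208,212,216)])
print(proj(p,[.474,-.203,.142]),proj(p,[.474,-.203,.097]),proj(p,get_state()["tcp_pos"]))
```

```text
205 [(np.int64(469), np.int64(-241), np.int64(262)), (np.int64(477), np.int64(-233), np.int64(252)), (np.int64(485), np.int64(-227), np.int64(245)), (np.int64(494), np.int64(-198), np.int64(214)), (np.int64(505), np.int64(-18), np.int64(24))]
208 [(np.int64(469), np.int64(-245), np.int64(256)), (np.int64(477), np.int64(-235), np.int64(245)), (np.int64(485), np.int64(-225), np.int64(233)), (np.int64(493), np.int64(-16), np.int64(12)), (np.int64(504), np.int64(-17), np.int64(12))]
211 [(np.int64(468), np.int64(-245), np.int64(248)), (np.int64(476), np.int64(-235), np.int64(236)), (np.int64(484), np.int64(-225), np.int64(224)), (np.int64(492), np.int64(-103), np.int64(92)), (np.int64(502), np.int64(-103), np.int64(91))]
214 [(np.int64(467), np.int64(-244), np.int64(238)), (np.int64(475), np.int64(-221), np.int64(211)), (np.int64(483), np.int64(-225), np.int64(215)), (np.int64(492), np.int64(-103), np.int64(81)), (np.int64(502), np.int64(-111), np.int64(88))]
217 [(np.int64(467), np.int64(-246), np.int64(230)), (np.int64(474), np.int64(-216), np.int64(196)), (np.int64(483), np.int64(-217
[... 2154 characters left out ...]
int64(476), np.int64(-213), np.int64(99)), (np.int64(485), np.int64(-210), np.int64(94)), (np.int64(495), np.int64(-209), np.int64(92))]
247 [(np.int64(457), np.int64(-207), np.int64(84)), (np.int64(466), np.int64(-210), np.int64(86)), (np.int64(475), np.int64(-213), np.int64(89)), (np.int64(485), np.int64(-212), np.int64(86)), (np.int64(494), np.int64(-196), np.int64(64))]
250 [(np.int64(455), np.int64(-201), np.int64(65)), (np.int64(465), np.int64(-200), np.int64(62)), (np.int64(474), np.int64(-205), np.int64(66)), (np.int64(484), np.int64(-204), np.int64(65)), (np.int64(493), np.int64(-204), np.int64(62))]
[205.29019094 228.85048318] [206.6915323  241.36319155] [206.8658244  239.86629237]
```

View pics/g3.png

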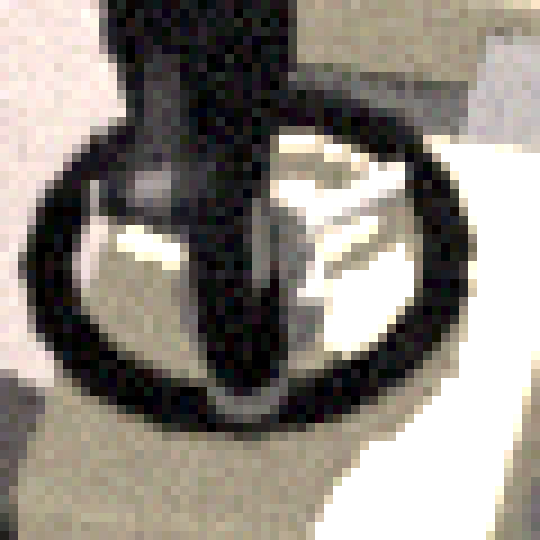

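Request:
{"method": "send_rows", "body": {
  "deltas": [
    [[0.4, 0, 0, 0, 0, 0], [0.9, 0.05, 0, 0, 0, 0], [0.9, 0.05, 0, 0, 0, 0]]
  ]
}}

```text
clock: 5.6
tcp_pos: [0.4847, -0.2042, 0.1043]
orientation: [0.0, 0.13, 0.991, -0.0]
wrist_force: [-0.3, -0.3, 0.0]
finger_gap: -0.0003
```

Run:
```python
from h import *
s=get_state(); print(s["tcp_pos"],s["finger_gap"],s["wrist_force"],s["ft_torque"],s["clock"])
p=read_camera("side"); w=cloud(p)
i=np.clip(p["img"][200:260,180:240].astype(float)*2.5,0,255).astype(np.uint8)[:,:,::-1]; cv2.imwrite("pics/g4.png",cv2.resize(i,None,fx=9,fy=9,interpolation=0))
```

```text
[ 0.48469947 -0.2041569   0.10434744] -0.00029011058836916665 [-0.28994117 -0.29223906  0.0365506 ] [0.03662499 0.00384766 0.00435101] 5.6
```

View pics/g4.png

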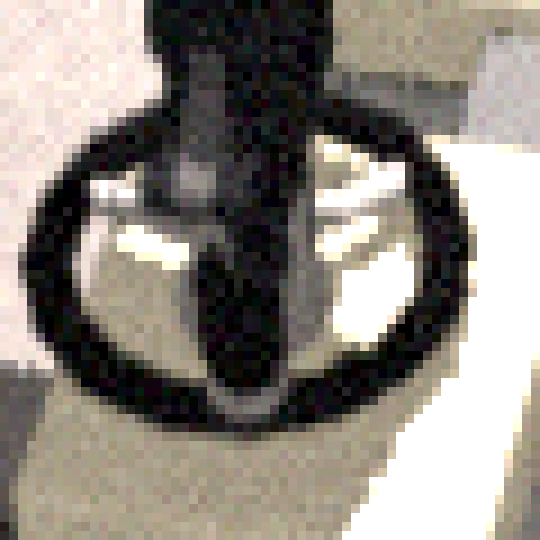

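Run:
```python
from h import *
s=get_state();print(s["tcp_pos"],s["joint_pos"])
p=read_camera("side"); w=cloud(p); t=cloud(q:=read_camera("top"))
print(p["t"],p["vfov"],p["cx"],p["cy"])
print("tcp px",proj(p,s["tcp_pos"]))
for v in range(212,250,2): print(v,[(int(g) if g==g else -1 for g in []) or "%d,%d,%d"%tuple(np.nan_to_num(w[v,u]*1000)) for u in range(198,222,2)])
```

```text
[ 0.48430786 -0.20407382  0.10426335] [-5.51666363e-01  2.62002322e-01 -2.44510020e-01  1.06415472e+00
  8.62103115e-05 -2.90265197e-01]
[-0.57914065  0.11216291  1.26702296] 45.1257868339627 243.49748742593658 182.7831586661267
tcp px [210.8913301  239.30839244]
212 [<generator object <genexpr> at 0x7f05e51eb370>, <generator object <genexpr> at 0x7f05d85b1f20>, <generator object <genexpr> at 0x7f05c2113e00>, <generator object <genexpr> at 0x7f05c1e24040>, <generator object <genexpr> at 0x7f05c1e24110>, <generator object <genexpr> at 0x7f05c1e241e0>, <generator object <genexpr> at 0x7f05c1e242b0>, <generator object <genexpr> at 0x7f05c1e24380>, <generator object <genexpr> at 0x7f05c1e24450>, <generator object <genexpr> at 0x7f05c1e24520>, <generator object <genexpr> at 0x7f05c1e245f0>, <generator object <genexpr> at 0x7f05c1e246c0>]
214 [<generator object <genexpr> at 0x7f05e51eb370>, <generator object <genexpr> at 0x7f05d85b1f20>, <generator object <genexpr> at 0x7f05c2113e00>, <generator object <genexpr> at 0x7f05c1e24040>, <generator object <genexpr> at 0x7f05c1e24110>, <generator
[... 9502 characters left out ...]
pr> at 0x7f05c1e24520>, <generator object <genexpr> at 0x7f05c1e245f0>, <generator object <genexpr> at 0x7f05c1e246c0>]
248 [<generator object <genexpr> at 0x7f05e51eb370>, <generator object <genexpr> at 0x7f05d85b1f20>, <generator object <genexpr> at 0x7f05c2113e00>, <generator object <genexpr> at 0x7f05c1e24040>, <generator object <genexpr> at 0x7f05c1e24110>, <generator object <genexpr> at 0x7f05c1e241e0>, <generator object <genexpr> at 0x7f05c1e242b0>, <generator object <genexpr> at 0x7f05c1e24380>, <generator object <genexpr> at 0x7f05c1e24450>, <generator object <genexpr> at 0x7f05c1e24520>, <generator object <genexpr> at 0x7f05c1e245f0>, <generator object <genexpr> at 0x7f05c1e246c0>]
```

Run:
```python
from h import *
p=read_camera("side"); w=cloud(p)
for v in range(206,248,2): print(v," ".join("%d,%d,%d"%tuple(np.nan_to_num(w[v,u]*1000)) for u in range(196,222,2)))
```

```text
206 449,5,3 465,-239,257 469,-237,254 473,-238,254 477,-243,259 481,-242,258 485,-237,252 489,-222,235 494,-224,238 498,-213,225 502,-184,194 510,-19,20 515,-22,23
208 448,3,-3 465,-242,254 469,-240,251 473,-240,251 477,-245,256 481,-245,255 485,-239,248 489,-222,230 493,-224,231 497,-214,220 504,-21,15 509,-18,12 515,-19,12
210 448,-12,5 463,-215,220 468,-242,247 472,-244,249 476,-244,249 480,-242,246 484,-237,239 489,-225,226 493,-223,223 497,-219,219 503,-103,94 508,-103,94 514,-27,12
212 452,-99,91 462,-214,212 468,-245,245 472,-246,245 476,-249,248 480,-237,234 484,-233,230 488,-218,213 492,-223,218 497,-218,211 502,-109,94 507,-110,95 512,-106,89
214 452,-107,91 457,-107,90 468,-251,245 472,-250,244 476,-247,240 479,-217,207 483,-220,209 488,-221,210 492,-223,211 496,-198,183 502,-111,88 507,-113,91 512,-115,92
216 451,-112,90 463,-243,231 467,-251,238 471,-253,240 475,-250,236 478,-211,194 483,-212,194 487,-221,203 492,-217,199 496,-92,62 501,-92,61 506,-97,65 511,-122,91
218 459,-255,238 463,-256,239 467,-257,239 471,-258,240 475,-257,238 479,-249,229 483,-251,230 487,-220,19
[... 1668 characters left out ...]
486,-171,69 491,-165,61 496,-168,63 501,-167,62 505,-192,92
240 448,-192,92 452,-168,63 457,-168,62 461,-169,63 468,-210,112 473,-211,113 477,-211,111 482,-208,106 486,-171,62 491,-172,62 496,-201,96 500,-198,91 505,-199,93
242 448,-200,95 453,-199,93 458,-201,94 462,-204,98 467,-209,103 472,-212,106 477,-212,106 481,-205,97 486,-205,95 490,-205,95 495,-205,93 500,-204,92 505,-204,91
244 448,-204,92 453,-205,93 457,-203,90 462,-206,93 0,0,0 471,-212,98 476,-210,96 481,-209,93 485,-206,89 490,-207,89 495,-206,88 499,-209,90 504,-205,85
246 448,-207,89 452,-208,89 457,-207,88 462,-209,89 466,-210,89 471,-213,92 476,-212,91 480,-213,91 485,-211,88 490,-214,91 494,-208,82 499,-192,62 504,-192,61
```

The handle stayed put: depth shows the fingertips actually ending near z≈0.146, about 42 mm above the reported TCP. I'll open the jaws, recentre, and descend partway, then check again.

Request:
{"method": "send_rows", "body": {
  "deltas": [
    [[0, 0, 1, 0, 0, 0], [-1.0, 0.15, 1, 0, 0, 0], [-1.0, 0.15, 1, 0, 0, 0], [-1.0, 0.15, 1, 0, 0, 0], [-1.0, 0.15, 1, 0, 0, 0], [-1.0, 0.15, 1, 0, 0, 0], [-1.0, 0.15, -1.0, 0, 0, 0], [-1.0, 0.15, -2.0, 0, 0, 0], [-1.0, 0.15, -2.0, 0, 0, 0]]
  ],
  "jaw": 1
}}

```text
clock: 6.7
tcp_pos: [0.4725, -0.2017, 0.0826]
orientation: [-0.002, 0.131, 0.991, 0.001]
wrist_force: [-0.5, 0.3, -0.2]
finger_gap: 0.0854
```

Run:
```python
from h import *
s=get_state(); print(s["tcp_pos"],s["finger_gap"],s["wrist_force"],s["ft_torque"],s["clock"])
p=read_camera("side"); w=cloud(p)
i=np.clip(p["img"][190:260,170:250].astype(float)*2.5,0,255).astype(np.uint8)[:,:,::-1]; cv2.imwrite("pics/g5.png",cv2.resize(i,None,fx=8,fy=8,interpolation=0))
for v in range(216,262,3): print(v," ".join("%d,%d,%d"%tuple(np.nan_to_num(w[v,u]*1000)) for u in range(192,222,3)))
```

```text
[ 0.47248299 -0.2017141   0.08258114] 0.08535134033540208 [-0.54462156  0.28914261 -0.24643729] [-0.02835334  0.03052275 -0.04053867] 6.7
216 449,-225,213 457,-247,236 463,-250,239 469,-245,232 475,-234,220 481,-233,217 487,-162,139 494,-89,59 501,-96,65 509,-116,86
219 450,-256,238 456,-256,237 462,-255,235 467,-228,204 474,-226,201 480,-234,210 485,-103,63 493,-102,61 501,-105,63 508,-108,66
222 450,-263,236 456,-266,239 462,-266,238 468,-266,237 470,-142,98 480,-237,203 485,-145,99 492,-115,64 500,-140,91 507,-141,92
225 449,-269,234 456,-270,234 462,-270,233 468,-268,230 473,-244,202 479,-241,198 484,-152,96 492,-152,95 499,-145,86 507,-124,61
228 448,-267,223 455,-268,222 461,-271,225 467,-268,221 472,-246,195 478,-202,143 484,-198,138 491,-159,92 498,-133,60 506,-135,62
231 448,-269,215 454,-270,216 460,-272,217 466,-272,216 472,-248,187 477,-209,141 484,-206,137 490,-159,81 498,-153,72 505,-141,58
234 447,-268,204 453,-269,205 459,-273,209 465,-271,205 471,-253,183 476,-211,133 483,-207,127 490,-165,76 497,-155,64 504,-155,63
237 446,-268,195 452,-267,192 458,-266,191 465,-275
[... 385 characters left out ...]
257,149 468,-252,141 473,-208,86 480,-212,90 487,-210,86 494,-208,83 502,-193,63
249 436,-195,64 443,-194,62 450,-195,62 458,-196,62 465,-196,61 472,-200,64 479,-200,64 486,-199,61 494,-200,61 501,-201,61
252 436,-206,66 443,-204,63 450,-202,59 457,-205,62 464,-206,62 472,-209,64 479,-207,61 486,-208,62 493,-213,66 500,-211,62
255 435,-210,61 443,-213,63 450,-216,65 457,-216,64 464,-219,68 471,-215,61 478,-220,66 485,-220,65 492,-216,59 499,-220,63
258 435,-218,59 442,-218,58 449,-220,60 456,-221,60 463,-223,61 471,-225,62 478,-225,61 485,-226,61 492,-227,62 499,-228,61
261 434,-218,47 441,-217,46 448,-218,45 455,-222,49 463,-224,51 470,-226,52 477,-230,57 484,-233,58 491,-234,59 498,-235,59
```

View pics/g5.png

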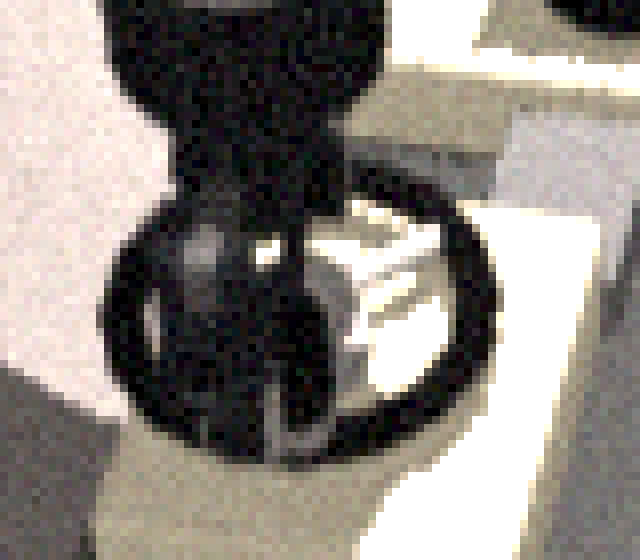

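Request:
{"method": "send_rows", "body": {
  "deltas": [
    [[0.15, -0.05, -1.2, 0, 0, 0], [0.15, -0.05, -2.2, 0, 0, 0], [0.15, -0.05, -2.2, 0, 0, 0]]
  ]
}}

```text
clock: 7.05
tcp_pos: [0.4743, -0.2024, 0.0607]
orientation: [-0.001, 0.131, 0.991, 0.001]
wrist_force: [-0.3, 0.7, 0.2]
finger_gap: 0.0851
```

Request:
{"method": "send_rows", "body": {
  "deltas": [
    [[0, 0, 0, 0, 0, 0], [0, 0, 0, 0, 0, 0], [0, 0, 0, 0, 0, 0], [0, 0, 0, 0, 0, 0], [0, 0, 0, 0, 0, 0], [0, 0, 0, 0, 0, 0]]
  ],
  "jaw": -1,
  "force": 40
}}

```text
clock: 7.65
tcp_pos: [0.4759, -0.2015, 0.063]
orientation: [0.001, 0.13, 0.992, 0.001]
wrist_force: [1.2, 4.6, 3.7]
finger_gap: 0.0207
```

Run:
```python
from h import *
s=get_state(); print(s["tcp_pos"],s["finger_gap"],s["wrist_force"],s["ft_torque"],s["clock"])
p=read_camera("side"); w=cloud(p)
i=np.clip(p["img"][190:260,170:250].astype(float)*2.5,0,255).astype(np.uint8)[:,:,::-1]; cv2.imwrite("pics/g6.png",cv2.resize(i,None,fx=8,fy=8,interpolation=0))
for v in range(216,252,3): print(v," ".join("%d,%d,%d"%tuple(np.nan_to_num(w[v,u]*1000)) for u in range(192,222,3)))
```

```text
[ 0.47593577 -0.20154927  0.06298751] 0.020667531710338444 [1.23281395 4.57487123 3.73587961] [ 1.06201278 -0.10684382  0.01749899] 7.65
216 441,-112,90 456,-234,222 462,-236,223 469,-241,228 475,-239,225 481,-223,206 487,-225,207 494,-197,177 501,-94,62 509,-116,85
219 441,-119,87 455,-237,216 462,-238,216 468,-237,214 474,-241,217 480,-221,194 0,0,0 493,-101,60 501,-104,62 508,-106,63
222 441,-131,89 453,-218,185 461,-242,211 467,-240,208 474,-242,210 480,-228,192 486,-223,186 492,-188,146 500,-139,90 507,-138,88
225 439,-115,61 446,-117,62 460,-247,207 467,-248,207 472,-229,185 479,-218,172 485,-225,179 492,-154,97 499,-146,87 507,-123,60
228 438,-126,62 446,-126,61 460,-252,204 0,0,0 471,-223,168 478,-223,168 485,-228,172 491,-157,89 498,-134,62 506,-135,62
231 438,-138,64 453,-257,200 459,-258,200 466,-260,202 472,-258,199 477,-227,162 484,-206,136 490,-159,81 498,-153,73 505,-146,63
234 438,-146,62 453,-263,197 459,-264,198 465,-266,199 471,-263,195 477,-230,155 483,-206,127 490,-167,79 497,-156,65 504,-154,62
237 437,-155,61 451,-251,174 458,-255,178 464,-255,177 471,-262,184 476,-243,160 482,-211,122 489,-168,69 496,-165,64 504,-165,63
240 439,-191,93 446,-191,92 452,-168,63 461,-218,122 469,-244,152 476,-245,153 482,-216,116 488,-171,62 496,-198,93 503,-201,95
243 438,-197,89 446,-200,91 453,-201,92 460,-215,108 468,-222,116 474,-226,119 481,-220,111 488,-206,92 495,-206,91 502,-205,89
246 436,-183,61 444,-186,63 452,-208,89 459,-207,88 466,-209,88 473,-210,88 480,-209,86 487,-210,87 494,-210,85 501,-194,64
249 436,-194,63 443,-195,63 451,-197,65 458,-197,63 465,-198,64 472,-197,61 479,-199,62 486,-199,62 494,-202,64 501,-202,63
```

View pics/g6.png

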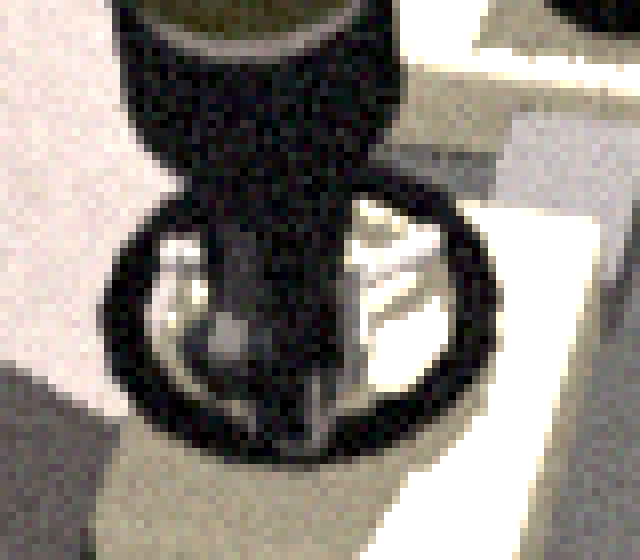

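```bash
cat > arc.py <<'E'
import sys,numpy as np
th0,step,n=map(float,sys.argv[1:4]); r=float(sys.argv[4]) if len(sys.argv)>4 else 5.0
a=np.radians(th0+step*np.arange(1,n+1)); t=np.radians(th0)
print([[round(r*(np.cos(x)-np.cos(t)),2),round(r*(np.sin(x)-np.sin(t)),2)] for x in a])
E
python3 arc.py -92 6 12
```

```text
[[np.float64(0.52), np.float64(0.01)], [np.float64(1.04), np.float64(0.07)], [np.float64(1.55), np.float64(0.19)], [np.float64(2.05), np.float64(0.36)], [np.float64(2.52), np.float64(0.58)], [np.float64(2.97), np.float64(0.85)], [np.float64(3.39), np.float64(1.17)], [np.float64(3.77), np.float64(1.52)], [np.float64(4.11), np.float64(1.92)], [np.float64(4.41), np.float64(2.35)], [np.float64(4.67), np.float64(2.81)], [np.float64(4.87), np.float64(3.29)]]
```

Request:
{"method": "send_rows", "body": {
  "deltas": [
    [[0.52, 0.01, 0.3, 0, 0, 0], [1.04, 0.07, 0.3, 0, 0, 0], [1.55, 0.19, 0.3, 0, 0, 0], [2.05, 0.36, 0.3, 0, 0, 0], [2.52, 0.58, 0.3, 0, 0, 0], [2.97, 0.85, 0.3, 0, 0, 0], [3.39, 1.17, 0.3, 0, 0, 0], [3.77, 1.52, 0.3, 0, 0, 0], [4.11, 1.92, 0.3, 0, 0, 0], [4.41, 2.35, 0.3, 0, 0, 0], [4.67, 2.81, 0.3, 0, 0, 0], [4.87, 3.29, 0.3, 0, 0, 0]]
  ]
}}

```text
clock: 8.9
tcp_pos: [0.5253, -0.1706, 0.0634]
orientation: [0.0, 0.131, 0.991, -0.0]
wrist_force: [4.3, -4.9, -31.5]
finger_gap: 0.0209
```

```bash
python3 - <<'E'
from h import *
s=get_state(); print(s["tcp_pos"],s["finger_gap"],s["wrist_force"],s["ft_torque"],s["clock"],s["joint_pos"])
p=read_camera("side")
i=np.clip(p["img"][180:260,170:260].astype(float)*2.5,0,255).astype(np.uint8)[:,:,::-1]; cv2.imwrite("pics/g7.png",cv2.resize(i,None,fx=7,fy=7,interpolation=0))
E
python3 arc.py -20 10 12
```

```text
[ 0.52529121 -0.17064606  0.06343035] 0.020894482239796057 [  4.29480047  -4.85488587 -31.5283742 ] [-1.050969   -0.86098033  0.02077433] 8.9 [-4.59320952e-01  3.41419656e-01 -2.40547937e-01  9.88321551e-01
 -2.26614607e-04 -1.97201333e-01]
[[np.float64(0.23), np.float64(0.84)], [np.float64(0.3), np.float64(1.71)], [np.float64(0.23), np.float64(2.58)], [np.float64(0.0), np.float64(3.42)], [np.float64(-0.37), np.float64(4.21)], [np.float64(-0.87), np.float64(4.92)], [np.float64(-1.48), np.float64(5.54)], [np.float64(-2.2), np.float64(6.04)], [np.float64(-2.99), np.float64(6.41)], [np.float64(-3.83), np.float64(6.63)], [np.float64(-4.7), np.float64(6.71)], [np.float64(-5.57), np.float64(6.63)]]
```

View pics/g7.png

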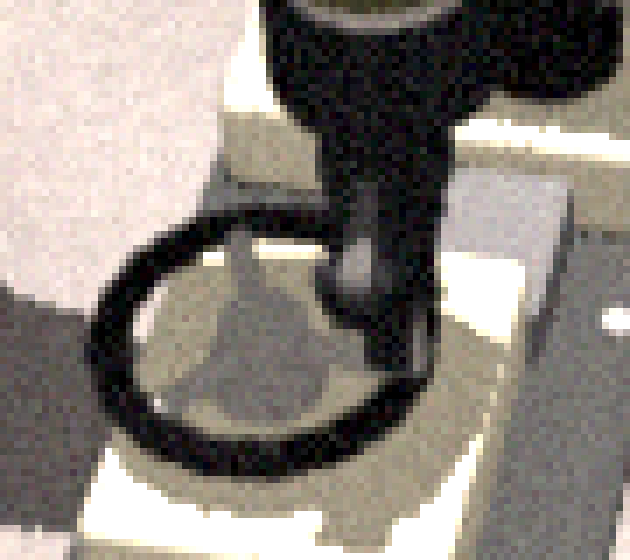

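Request:
{"method": "send_rows", "body": {
  "deltas": [
    [[0.23, 0.84, -0.27, 0, 0, 0], [0.3, 1.71, -0.27, 0, 0, 0], [0.23, 2.58, -0.27, 0, 0, 0], [0, 3.42, -0.27, 0, 0, 0], [-0.37, 4.21, -0.27, 0, 0, 0], [-0.87, 4.92, -0.27, 0, 0, 0], [-1.48, 5.54, -0.27, 0, 0, 0], [-2.2, 6.04, -0.27, 0, 0, 0], [-2.99, 6.41, -0.27, 0, 0, 0], [-3.83, 6.63, -0.27, 0, 0, 0], [-4.7, 6.71, -0.27, 0, 0, 0], [-5.57, 6.63, -0.27, 0, 0, 0]]
  ]
}}

```text
clock: 10.15
tcp_pos: [0.4683, -0.1028, 0.0632]
orientation: [0.001, 0.13, 0.992, 0.001]
wrist_force: [2.6, 2.0, -12.1]
finger_gap: 0.0209
```

```bash
python3 - <<'E'
from h import *
s=get_state(); print(s["tcp_pos"],s["finger_gap"],s["wrist_force"],s["ft_torque"],s["clock"],s["joint_pos"])
E
python3 arc.py 100 10 12
```

```text
[ 0.46828272 -0.10280684  0.06316152] 0.020893983388592052 [  2.58409693   2.02099273 -12.05356253] [ 0.19310075 -0.58415602  0.02272475] 10.15 [-0.38502276  0.21186216 -0.42066299  0.93736516  0.00176119 -0.12436118]
[[np.float64(-0.84), np.float64(-0.23)], [np.float64(-1.63), np.float64(-0.59)], [np.float64(-2.35), np.float64(-1.09)], [np.float64(-2.96), np.float64(-1.71)], [np.float64(-3.46), np.float64(-2.42)], [np.float64(-3.83), np.float64(-3.21)], [np.float64(-4.06), np.float64(-4.06)], [np.float64(-4.13), np.float64(-4.92)], [np.float64(-4.06), np.float64(-5.79)], [np.float64(-3.83), np.float64(-6.63)], [np.float64(-3.46), np.float64(-7.42)], [np.float64(-2.96), np.float64(-8.14)]]
```

Request:
{"method": "send_rows", "body": {
  "deltas": [
    [[-0.84, -0.23, -0.1, 0, 0, 0], [-1.63, -0.59, -0.1, 0, 0, 0], [-2.35, -1.09, -0.1, 0, 0, 0], [-2.96, -1.71, -0.1, 0, 0, 0], [-3.46, -2.42, -0.1, 0, 0, 0], [-3.83, -3.21, -0.1, 0, 0, 0], [-4.06, -4.06, -0.1, 0, 0, 0], [-4.13, -4.92, -0.1, 0, 0, 0], [-4.06, -5.79, -0.1, 0, 0, 0], [-3.83, -6.63, -0.1, 0, 0, 0], [-3.46, -7.42, -0.1, 0, 0, 0], [-2.96, -8.14, -0.1, 0, 0, 0]]
  ]
}}

```text
clock: 11.35
tcp_pos: [0.4419, -0.185, 0.0629]
orientation: [0.003, 0.13, 0.991, 0.002]
wrist_force: [10.0, 12.8, 6.7]
finger_gap: 0.0204
```

```bash
python3 - <<'E'
from h import *
s=get_state(); print(s["tcp_pos"],s["finger_gap"],s["wrist_force"],s["ft_torque"],s["clock"],s["joint_pos"])
from scipy.optimize import least_squares
P=np.array([[.4759,-.2015],[.5253,-.1706],[.4683,-.1028],s["tcp_pos"][:2]])
f=least_squares(lambda a:np.hypot(*(P-a[:2]).T)-a[2],[.476,-.153,.05]);print(f.x,f.fun,np.degrees(np.arctan2(*(P-f.x[:2]).T[::-1])))
p=read_camera("top"); w=cloud(p); k=w.reshape(-1,3); k=k[(abs(k[:,0]-.61)<.05)&(abs(k[:,1])<.05)&(k[:,2]>.19)]; print(np.median(k,0),np.percentile(k[:,2],[50,90,99]))
E
python3 arc.py 220 5 12
```

```text
[ 0.44189885 -0.18500465  0.06291034] 0.020442476686035462 [ 9.98874223 12.80379694  6.706782  ] [ 2.54104186 -1.79992869 -0.02593973] 11.35 [-0.5686742   0.20842575 -0.42584124  0.93259253  0.00613657 -0.30772672]
[ 0.47907356 -0.15160909  0.04998083] [ 1.09158326e-05 -5.44542196e-06  3.14252158e-06 -8.61293222e-06] [ -93.63967721  -22.33400941  102.44722524 -138.06535614]
[ 0.60470546 -0.00076068  0.22180278] [0.22180278 0.23026391 0.23247856]
[[np.float64(0.29), np.float64(-0.32)], [np.float64(0.62), np.float64(-0.62)], [np.float64(0.96), np.float64(-0.88)], [np.float64(1.33), np.float64(-1.12)], [np.float64(1.72), np.float64(-1.32)], [np.float64(2.12), np.float64(-1.48)], [np.float64(2.54), np.float64(-1.62)], [np.float64(2.96), np.float64(-1.71)], [np.float64(3.39), np.float64(-1.77)], [np.float64(3.83), np.float64(-1.79)], [np.float64(4.27), np.float64(-1.77)], [np.float64(4.7), np.float64(-1.71)]]
```

Request:
{"method": "send_rows", "body": {
  "deltas": [
    [[0.63, -0.26, -0.1, 0, 0, 0], [0.96, -0.56, -0.1, 0, 0, 0], [1.3, -0.82, -0.1, 0, 0, 0], [1.67, -1.06, -0.1, 0, 0, 0]]
  ],
  "force": 60
}}

```text
clock: 11.8
tcp_pos: [0.457, -0.1965, 0.0629]
orientation: [0.002, 0.13, 0.991, 0.0]
wrist_force: [0.8, 8.2, 16.2]
finger_gap: 0.0205
```

```bash
cat > st.py <<'E'
from h import *
s=get_state(); c=np.array([.47907,-.15161]); d=s["tcp_pos"][:2]-c; th=np.arctan2(d[1],d[0]); e=np.array([np.cos(th),np.sin(th)]); t=np.array([-e[1],e[0]]); F=s["wrist_force"]
print("ang %.1f r %.1f Ft %.1f Fr %.1f Fz %.1f z %.4f t %.2f"%(np.degrees(th)%360,1e3*np.hypot(*d),F[:2]@t,F[:2]@e,F[2],s["tcp_pos"][2],s["clock"]))
E
python3 st.py; for i in 0 1 2 3 4 5; do python3 - <<E
import numpy as np
t=240+$i*20
f=lambda x:5*np.array([np.cos(np.radians(x)),np.sin(np.radians(x))])
print(t,[[float(round(v,2)) for v in f(t+5*k)-f(t)] for k in range(1,5)])
E
done
```

```text
ang 243.8 r 50.1 Ft -2.9 Fr -7.7 Fz 16.2 z 0.0629 t 11.80
240 [[0.39, -0.2], [0.79, -0.37], [1.21, -0.5], [1.63, -0.59]]
260 [[0.43, -0.06], [0.87, -0.08], [1.3, -0.06], [1.74, -0.0]]
280 [[0.43, 0.09], [0.84, 0.23], [1.24, 0.39], [1.63, 0.59]]
300 [[0.37, 0.23], [0.71, 0.5], [1.04, 0.79], [1.33, 1.12]]
320 [[0.27, 0.35], [0.5, 0.71], [0.7, 1.1], [0.87, 1.5]]
340 [[0.13, 0.42], [0.23, 0.84], [0.28, 1.27], [0.3, 1.71]]
```

Request:
{"method": "send_rows", "body": {
  "deltas": [
    [[0.39, -0.2, 0.2, 0, 0, 0], [0.79, -0.37, 0.2, 0, 0, 0], [1.21, -0.5, 0.2, 0, 0, 0], [1.63, -0.59, 0.2, 0, 0, 0]]
  ]
}}

```text
clock: 12.2
tcp_pos: [0.4708, -0.201, 0.063]
orientation: [-0.001, 0.13, 0.991, 0.001]
wrist_force: [-2.3, 7.5, 8.6]
finger_gap: 0.0205
```

```bash
python3 st.py
```

```text
ang 260.5 r 50.0 Ft -3.5 Fr -7.0 Fz 8.6 z 0.0630 t 12.20
```

Request:
{"method": "send_rows", "body": {
  "deltas": [
    [[0.43, -0.06, 0, 0, 0, 0], [0.87, -0.08, 0, 0, 0, 0], [1.3, -0.06, 0, 0, 0, 0], [1.74, 0, 0, 0, 0, 0]]
  ]
}}

```text
clock: 12.6
tcp_pos: [0.4874, -0.201, 0.063]
orientation: [-0.002, 0.13, 0.991, 0.001]
wrist_force: [-3.8, 7.3, 11.0]
finger_gap: 0.0204
```

```bash
python3 st.py
```

```text
ang 279.6 r 50.1 Ft -2.5 Fr -7.8 Fz 11.0 z 0.0630 t 12.60
```

Request:
{"method": "send_rows", "body": {
  "deltas": [
    [[0.43, 0.12, 0.1, 0, 0, 0], [0.84, 0.26, 0.1, 0, 0, 0], [1.24, 0.42, 0.1, 0, 0, 0], [1.63, 0.62, 0.1, 0, 0, 0]]
  ]
}}

```text
clock: 13.0
tcp_pos: [0.5028, -0.1956, 0.063]
orientation: [-0.003, 0.131, 0.991, 0.0]
wrist_force: [-5.5, 3.2, 4.5]
finger_gap: 0.0202
```

```bash
python3 st.py
```

```text
ang 298.3 r 50.0 Ft -3.3 Fr -5.5 Fz 4.5 z 0.0630 t 13.00
```

Request:
{"method": "send_rows", "body": {
  "deltas": [
    [[0.37, 0.23, 0, 0, 0, 0], [0.71, 0.5, 0, 0, 0, 0], [1.04, 0.79, 0, 0, 0, 0], [1.33, 1.12, 0, 0, 0, 0]]
  ]
}}

```text
clock: 13.4
tcp_pos: [0.5161, -0.1852, 0.063]
orientation: [-0.003, 0.131, 0.991, -0.001]
wrist_force: [-5.1, 0.6, 3.7]
finger_gap: 0.0204
```

```bash
python3 st.py
```

```text
ang 317.8 r 50.0 Ft -3.0 Fr -4.2 Fz 3.7 z 0.0630 t 13.40
```

Request:
{"method": "send_rows", "body": {
  "deltas": [
    [[0.27, 0.35, 0, 0, 0, 0], [0.5, 0.71, 0, 0, 0, 0], [0.7, 1.1, 0, 0, 0, 0], [0.87, 1.5, 0, 0, 0, 0]]
  ]
}}

```text
clock: 13.8
tcp_pos: [0.5254, -0.1704, 0.063]
orientation: [-0.002, 0.131, 0.991, -0.001]
wrist_force: [-5.4, -0.2, 2.2]
finger_gap: 0.0203
```

```bash
python3 st.py
```

```text
ang 337.9 r 50.0 Ft -2.3 Fr -5.0 Fz 2.2 z 0.0630 t 13.80
```

Request:
{"method": "send_rows", "body": {
  "deltas": [
    [[0.13, 0.42, 0, 0, 0, 0], [0.23, 0.84, 0, 0, 0, 0], [0.28, 1.27, 0, 0, 0, 0], [0.3, 1.71, 0, 0, 0, 0]]
  ]
}}

```text
clock: 14.2
tcp_pos: [0.5291, -0.1534, 0.0631]
orientation: [-0.001, 0.131, 0.991, -0.001]
wrist_force: [-4.8, -3.1, 0.7]
finger_gap: 0.0207
```

```bash
python3 st.py;  for i in `seq 0 14`; do python3 - <<E
import numpy as np
t=$i*20
f=lambda x:5*np.array([np.cos(np.radians(x)),np.sin(np.radians(x))])
print(t,[[float(round(v,2)) for v in f(t+5*k)-f(t)] for k in range(1,5)])
E
done
```

```text
ang 357.9 r 50.0 Ft -3.3 Fr -4.7 Fz 0.7 z 0.0631 t 14.20
0 [[-0.02, 0.44], [-0.08, 0.87], [-0.17, 1.29], [-0.3, 1.71]]
20 [[-0.17, 0.4], [-0.37, 0.79], [-0.6, 1.16], [-0.87, 1.5]]
40 [[-0.29, 0.32], [-0.62, 0.62], [-0.96, 0.88], [-1.33, 1.12]]
60 [[-0.39, 0.2], [-0.79, 0.37], [-1.21, 0.5], [-1.63, 0.59]]
80 [[-0.43, 0.06], [-0.87, 0.08], [-1.3, 0.06], [-1.74, 0.0]]
100 [[-0.43, -0.09], [-0.84, -0.23], [-1.24, -0.39], [-1.63, -0.59]]
120 [[-0.37, -0.23], [-0.71, -0.5], [-1.04, -0.79], [-1.33, -1.12]]
140 [[-0.27, -0.35], [-0.5, -0.71], [-0.7, -1.1], [-0.87, -1.5]]
160 [[-0.13, -0.42], [-0.23, -0.84], [-0.28, -1.27], [-0.3, -1.71]]
180 [[0.02, -0.44], [0.08, -0.87], [0.17, -1.29], [0.3, -1.71]]
200 [[0.17, -0.4], [0.37, -0.79], [0.6, -1.16], [0.87, -1.5]]
220 [[0.29, -0.32], [0.62, -0.62], [0.96, -0.88], [1.33, -1.12]]
240 [[0.39, -0.2], [0.79, -0.37], [1.21, -0.5], [1.63, -0.59]]
260 [[0.43, -0.06], [0.87, -0.08], [1.3, -0.06], [1.74, -0.0]]
280 [[0.43, 0.09], [0.84, 0.23], [1.24, 0.39], [1.63, 0.59]]
```

Request:
{"method": "send_rows", "body": {
  "deltas": [
    [[-0.02, 0.44, 0, 0, 0, 0], [-0.08, 0.87, 0, 0, 0, 0], [-0.17, 1.29, 0, 0, 0, 0], [-0.3, 1.71, 0, 0, 0, 0]]
  ]
}}

```text
clock: 14.6
tcp_pos: [0.5267, -0.1362, 0.0631]
orientation: [-0.001, 0.131, 0.991, -0.001]
wrist_force: [-3.2, -4.4, -1.7]
finger_gap: 0.0202
```

```bash
python3 st.py
```

```text
ang 17.9 r 50.1 Ft -3.2 Fr -4.4 Fz -1.7 z 0.0631 t 14.60
```

Request:
{"method": "send_rows", "body": {
  "deltas": [
    [[-0.17, 0.4, 0, 0, 0, 0], [-0.37, 0.79, 0, 0, 0, 0], [-0.6, 1.16, 0, 0, 0, 0], [-0.87, 1.5, 0, 0, 0, 0]]
  ]
}}

```text
clock: 15.0
tcp_pos: [0.5186, -0.1208, 0.0632]
orientation: [-0.0, 0.131, 0.991, -0.001]
wrist_force: [-1.5, -4.8, -5.1]
finger_gap: 0.0204
```

```bash
python3 st.py
```

```text
ang 37.9 r 50.1 Ft -2.9 Fr -4.1 Fz -5.1 z 0.0632 t 15.00
```

Request:
{"method": "send_rows", "body": {
  "deltas": [
    [[-0.29, 0.32, -0.05, 0, 0, 0], [-0.62, 0.62, -0.05, 0, 0, 0], [-0.96, 0.88, -0.05, 0, 0, 0], [-1.33, 1.12, -0.05, 0, 0, 0]]
  ]
}}

```text
clock: 15.4
tcp_pos: [0.5058, -0.1092, 0.0631]
orientation: [0.001, 0.131, 0.991, -0.0]
wrist_force: [0.1, -5.0, -3.6]
finger_gap: 0.0205
```

```bash
python3 st.py
```

```text
ang 57.7 r 50.1 Ft -2.7 Fr -4.1 Fz -3.6 z 0.0631 t 15.40
```

Request:
{"method": "send_rows", "body": {
  "deltas": [
    [[-0.39, 0.2, 0, 0, 0, 0], [-0.79, 0.37, 0, 0, 0, 0], [-1.21, 0.5, 0, 0, 0, 0], [-1.63, 0.59, 0, 0, 0, 0]]
  ]
}}

```text
clock: 15.8
tcp_pos: [0.5013, -0.1066, 0.0637]
orientation: [0.011, 0.131, 0.991, -0.001]
wrist_force: [42.3, -13.0, -43.7]
finger_gap: 0.0203
```

```bash
python3 st.py
```

```text
ang 63.7 r 50.1 Ft -43.7 Fr 7.1 Fz -43.7 z 0.0637 t 15.80
```

Request:
{"method": "send_rows", "body": {
  "deltas": [
    [[0.84, -0.23, 0, 0, 0, 0], [0.84, -0.23, 0, 0, 0, 0], [0.84, -0.23, 0, 0, 0, 0]]
  ]
}}

```text
clock: 16.1
tcp_pos: [0.5011, -0.1066, 0.0632]
orientation: [0.003, 0.131, 0.991, -0.0]
wrist_force: [9.6, -7.3, -12.5]
finger_gap: 0.0203
```

```bash
python3 st.py; for t in 70 ; do python3 - <<E
import numpy as np
t=70
f=lambda x:5*np.array([np.cos(np.radians(x)),np.sin(np.radians(x))])
for b in (-24.5,-25,-26,-27,-28): print(b,f(b)-f(t))
print(t,[[float(round(v,2)) for v in f(t-8*k)-f(t)] for k in range(1,13)])
E
done
```

```text
ang 63.9 r 50.1 Ft -11.9 Fr -2.3 Fz -12.5 z 0.0632 t 16.10
-24.5 [ 2.83970564 -6.77192932]
-25 [ 2.82143822 -6.81155441]
-26 [ 2.78386951 -6.89031884]
-27 [ 2.7449319 -6.9684156]
-28 [ 2.70463725 -7.04582092]
70 [[0.64, -0.28], [1.23, -0.65], [1.76, -1.1], [2.23, -1.62], [2.62, -2.2], [2.93, -2.83], [3.14, -3.49], [3.26, -4.18], [3.29, -4.87], [3.21, -5.57], [3.05, -6.24], [2.78, -6.89]]
```

Request:
{"method": "send_rows", "body": {
  "deltas": [
    [[0.64, -0.28, 0, 0, 0, 0], [1.23, -0.65, 0, 0, 0, 0], [1.76, -1.1, 0, 0, 0, 0], [2.23, -1.62, 0, 0, 0, 0], [2.62, -2.2, 0, 0, 0, 0], [2.93, -2.83, 0, 0, 0, 0], [3.14, -3.49, 0, 0, 0, 0], [3.26, -4.18, 0, 0, 0, 0], [3.29, -4.87, 0, 0, 0, 0], [3.21, -5.57, 0, 0, 0, 0], [3.05, -6.24, 0, 0, 0, 0], [2.74, -6.97, 0, 0, 0, 0]]
  ]
}}

```text
clock: 17.3
tcp_pos: [0.5243, -0.1731, 0.0631]
orientation: [-0.001, 0.13, 0.992, 0.002]
wrist_force: [-3.8, 5.5, 3.4]
finger_gap: 0.02
```

Request:
{"method": "send_rows", "body": {
  "deltas": [
    [[0, 0, 0, 0, 0, 0], [0, 0, 0, 0, 0, 0], [0, 0, 0, 0, 0, 0], [0, 0, 0, 0, 0, 0], [0, 0, 0, 0, 0, 0]]
  ]
}}

```text
clock: 17.8
tcp_pos: [0.5237, -0.1742, 0.0631]
orientation: [-0.001, 0.13, 0.991, 0.001]
wrist_force: [-5.0, -0.1, 2.2]
finger_gap: 0.0204
```

```bash
python3 st.py
```

```text
ang 333.2 r 50.1 Ft -2.3 Fr -4.4 Fz 2.2 z 0.0631 t 17.80
```

Request:
{"method": "send_rows", "body": {
  "deltas": [
    [[0, 0, 0, 0, 0, 0], [0, 0, 0, 0, 0, 0], [0, 0, 0, 0, 0, 0], [0, 0, 0, 0, 0, 0], [0, 0, 0, 0, 0, 0], [0, 0, 3, 0, 0, 0], [0, 0, 7, 0, 0, 0], [0, 0, 11, 0, 0, 0], [0, 0, 15, 0, 0, 0], [0, 0, 18, 0, 0, 0], [0, 0, 18, 0, 0, 0]]
  ],
  "jaw": 0
}}

```text
clock: 18.9
tcp_pos: [0.5273, -0.1762, 0.2483]
orientation: [0.004, 0.131, 0.991, -0.001]
wrist_force: [0.3, 0.0, 0.1]
finger_gap: 0.0423
```

Run:
```python
from h import *
s=get_state(); print(s["tcp_pos"],s["finger_gap"],s["wrist_force"],s["clock"])
c=np.array([.477,-.153])
for n in("side","top"):
    p=read_camera(n); w=cloud(p); save(p,f"pics/b_{n}.png")
    for d in silhouettes(p,"spinner_grip")[:2]:
        k=w[d["mask"]]; print(n,"handle",d["conf"],np.nanmedian(k,0))
    for d in silhouettes(p,"clamp_pad")[:2]:
        k=w[d["mask"]];k=k[k[:,2]>.09]; print("pad",d["conf"],np.nanmedian(k,0),np.nanpercentile(k,5,0),np.nanpercentile(k,95,0))
        b=p["img"].mean(2)[d["mask"]]; kk=w[d["mask"]][b<45]; print("black",len(kk),np.nanmedian(kk,0),np.nanpercentile(kk,5,0),np.nanpercentile(kk,95,0))
i=cv2.imread("pics/b_side.png")[90:290,130:310]; cv2.imwrite("pics/b1.png",cv2.resize(np.clip(i*1.8,0,255).astype(np.uint8),None,fx=3,fy=3,interpolation=2))
```

```text
[ 0.52734432 -0.17616148  0.24828031] 0.0422755527554059 [0.32068062 0.00623722 0.07813183] 18.9
side handle 0.44 [ 0.52207158 -0.18200126  0.12718827]
top handle 0.6 [ 0.5185653  -0.1722756   0.13962439]
pad 0.56 [0.54442283 0.10153431 0.11735601] [0.52870297 0.0739711  0.09552473] [0.56031179 0.12277684 0.13105942]
black 91 [0.54297663 0.10407192 0.11855839] [0.53157458 0.08774766 0.10703105] [0.55360973 0.1198515  0.13091201]
```

View pics/b1.png

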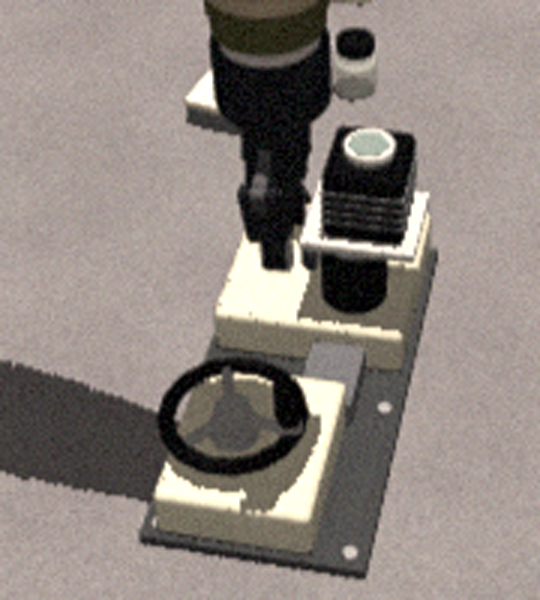

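Request:
{"method": "send_rows", "body": {
  "deltas": [
    [[-8.5, 12.6, 0.5, 0, 0, 0], [-8.5, 12.6, 0.5, 0, 0, 0], [-8.5, 12.6, 0.5, 0, 0, 0], [-8.5, 12.6, 0.5, 0, 0, 0], [-6.5, 29.6, 0.5, 0, 0, 0], [-6.5, 29.6, 0.5, 0, 0, 0], [-6.5, 29.6, 0.5, 0, 0, 0], [-6.5, 29.6, 0.5, 0, 0, 0], [-6.5, 29.6, 0.5, 0, 0, 0], [-6.5, 29.6, 0.5, 0, 0, 0]]
  ],
  "jaw": -1
}}

```text
clock: 20.2
tcp_pos: [0.4596, 0.1209, 0.2472]
orientation: [-0.001, 0.13, 0.992, -0.0]
wrist_force: [-0.5, -0.4, -0.1]
finger_gap: -0.0002
```

Request:
{"method": "send_rows", "body": {
  "deltas": [
    [[4, 0.1, 0, 0, 0, 0], [7.7, 0.1, 0, 0, 0, 0], [7.7, 0.1, -4, 0, 0, 0], [7.7, 0.1, -8, 0, 0, 0], [7.7, 0.1, -11.5, 0, 0, 0], [7.7, 0.1, -11.5, 0, 0, 0], [7.7, 0.1, -11.5, 0, 0, 0]]
  ]
}}

```text
clock: 20.9
tcp_pos: [0.5366, 0.1206, 0.1332]
orientation: [-0.001, 0.131, 0.991, -0.0]
wrist_force: [-0.0, -0.3, 1.3]
finger_gap: 0.0001
```

Run:
```python
from h import *
s=get_state(); print(s["tcp_pos"],s["finger_gap"],s["wrist_force"],s["clock"])
p=read_camera("side"); save(p,"pics/c.png"); w=cloud(p)
i=p["img"][90:210,160:300,::-1]; cv2.imwrite("pics/c1.png",cv2.resize(np.clip(i*2.,0,255).astype(np.uint8),None,fx=5,fy=5,interpolation=2))
T=s["tcp_pos"]; print(proj(p,T),proj(p,T+[0,0,.045]),proj(p,[.537,.115,.124]))
u=int(proj(p,T)[0])
for v in range(125,180,2): print(v," ".join("%d,%d,%d"%tuple(np.nan_to_num(w[v,x]*1000)) for x in range(u-6,u+8,3)))
```

```text
[0.53660226 0.12060811 0.13323483] 0.00014349122472985824 [-0.01902147 -0.31577658  1.2692476 ] 20.9
[221.42489907 141.75567364] [220.61865788 128.90044699] [221.88609831 145.54846429]
125 527,333,36 529,108,200 537,106,201 546,115,194 569,375,1
127 527,329,31 529,103,197 537,103,196 545,115,187 568,363,1
129 526,326,25 529,108,187 537,107,187 545,117,179 567,355,0
131 526,324,18 528,112,177 536,109,179 556,343,0 566,345,-1
133 525,323,10 535,334,1 545,332,2 555,334,0 565,332,0
135 524,321,4 535,325,0 544,323,0 554,323,0 564,316,3
137 524,315,0 534,311,2 543,306,5 554,313,0 563,307,2
139 523,307,-1 533,303,0 543,299,2 552,297,2 562,299,0
141 522,299,-3 532,296,-2 542,288,2 544,124,131 562,292,-2
143 522,282,1 526,118,131 535,123,126 543,117,130 560,277,1
145 521,271,2 526,115,126 534,112,128 542,111,127 551,115,123
147 520,261,1 530,259,2 534,110,122 542,108,123 551,111,119
149 520,256,-2 529,245,5 533,103,120 541,98,124 550,104,118
151 519,243,0 528,240,1 532,99,117 541,98,117 549,97,116
153 518,234,0 528,231,1 537,227,3 540,92,114 549,94,112
155 517,221,1 525,148,62 534,149,60 540,89,110 548,89,109
157 515,145,57 524,141,60 533,140,60 539,87,104 547,80,109
159 515,134,60 523,134,59 532,132,60 541,128,61 547,78,103
161 514,127,58 523,121,62 531,123,59 540,120,61 549,119,60
163 513,111,64 522,114,60 531,112,61 539,109,62 548,112,59
165 513,107,60 521,107,59 530,102,62 539,105,59 547,99,62
167 512,97,61 521,97,60 529,94,61 538,96,59 546,91,62
169 512,90,59 520,90,58 529,90,58 537,81,65 546,84,61
171 511,82,59 519,78,62 528,80,59 536,77,60 545,74,62
173 510,71,61 519,76,56 527,72,58 536,66,63 544,67,61
175 510,63,61 518,63,60 527,61,60 535,60,61 544,60,59
177 509,54,62 518,56,59 526,48,65 534,53,59 543,49,62
179 509,48,60 517,40,66 525,46,59 534,44,61 542,42,61
```

View pics/c1.png

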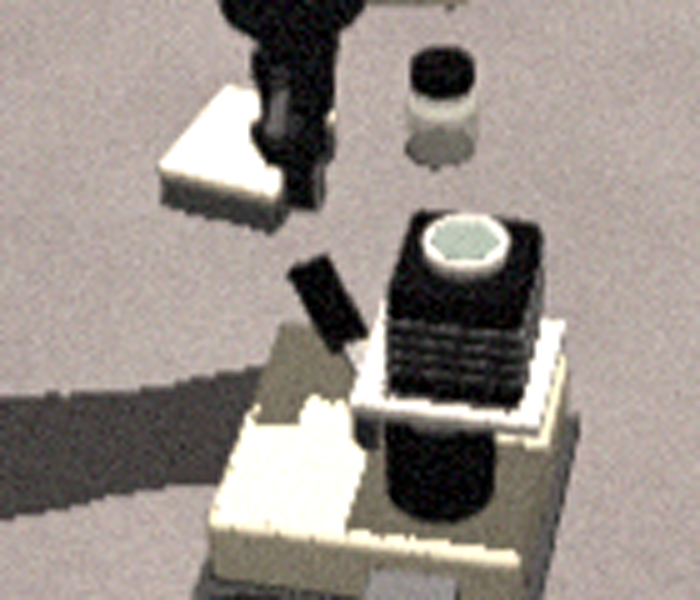

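Request:
{"method": "send_rows", "body": {
  "deltas": [
    [[0.4, -0.7, -2, 0, 0, 0], [0.4, -0.7, -4, 0, 0, 0], [0.4, -0.7, -5, 0, 0, 0], [0.4, -0.7, -6, 0, 0, 0], [0.4, -0.7, -7, 0, 0, 0], [0.4, -0.7, -8, 0, 0, 0], [0.4, -0.7, -9, 0, 0, 0], [0.4, -0.7, -9, 0, 0, 0]]
  ]
}}

```text
clock: 21.75
tcp_pos: [0.5399, 0.1148, 0.0415]
orientation: [-0.001, 0.13, 0.991, -0.0]
wrist_force: [-0.5, -0.3, 0.1]
finger_gap: 0.0004
```

Run:
```python
from h import *
p=read_camera("side"); w=cloud(p); s=get_state(); T=s["tcp_pos"]; print(T,s["wrist_force"],proj(p,T+[0,0,.045]))
i=p["img"][110:190,180:280,::-1]; cv2.imwrite("pics/c2.png",cv2.resize(np.clip(i*2.,0,255).astype(np.uint8),None,fx=7,fy=7,interpolation=2))
for v in range(136,172,2): print(v," ".join("%d,%d,%d"%tuple(np.nan_to_num(w[v,x]*1000)) for x in range(210,236,3)))
```

```text
[0.54005661 0.11477121 0.0421045 ] [-0.31589048  0.04996615 -0.12090372] [223.57518455 155.50755429]
136 508,322,0 518,321,0 521,77,188 529,76,188 537,73,190 546,99,168 555,114,156 577,309,3 587,313,0
138 507,304,6 517,310,0 521,103,161 528,69,187 536,75,182 545,96,164 555,114,149 576,301,1 586,300,1
140 506,297,3 516,299,1 521,102,155 528,71,179 537,85,166 545,98,155 554,103,151 575,290,2 585,290,0
142 506,289,2 515,287,2 520,76,169 527,65,176 537,95,152 545,97,150 564,281,2 574,278,3 584,279,1
144 505,278,2 515,276,2 519,61,174 527,57,176 535,55,176 545,96,143 563,272,1 573,270,1 583,272,0
146 504,272,-1 514,262,5 518,52,174 526,55,171 534,54,171 544,99,134 562,261,1 572,259,2 581,253,5
148 504,259,1 513,259,0 518,62,159 526,61,159 534,57,162 544,88,135 561,250,2 571,251,0 581,248,1
150 503,251,0 513,248,0 518,77,140 527,88,130 535,83,133 543,85,130 560,238,3 570,239,1 580,245,-4
152 503,240,0 512,236,2 522,235,1 527,111,104 535,103,109 544,105,107 560,235,-1 569,232,0 578,228,1
154 502,227,2 511,227,2 519,133,79 527,112,96 535,104,101 543,104,100 559,222,0 568,219,2 578,220,0
156 501,216,3 511,221,-1 518,128,75 527,121,81 535,105,93 543,106,91 554,138,63 562,139,61 563,30,153
158 501,209,1 510,210,0 518,139,59 526,114,79 534,109,82 543,108,82 552,110,79 562,130,61 562,22,153
160 500,202,0 509,196,3 517,124,64 526,130,57 534,104,79 542,99,83 551,100,81 560,103,77 562,15,152
162 500,189,2 508,123,58 517,116,63 525,118,60 533,99,76 541,92,81 550,94,78 559,93,78 561,3,155
164 499,185,-2 507,116,56 516,110,61 525,113,57 533,110,59 541,88,77 549,83,80 558,79,83 560,-2,154
166 498,172,0 507,101,61 515,103,59 524,98,63 533,99,60 541,96,62 549,85,71 551,-12,157 559,-11,155
168 498,162,1 506,96,59 515,92,61 523,94,58 532,87,63 540,89,61 549,86,62 551,-19,156 558,-17,154
170 497,87,60 506,86,60 514,81,63 523,80,63 531,79,63 540,80,61 548,79,61 550,-24,154 558,-27,156
```

View pics/c2.png

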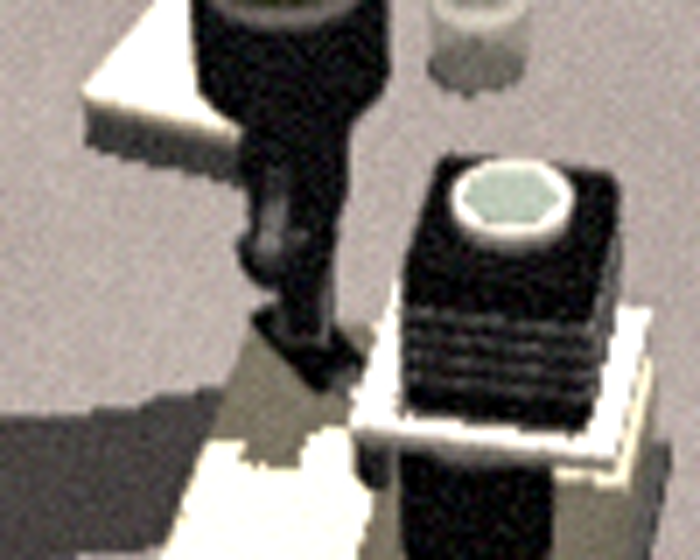

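Request:
{"method": "send_rows", "body": {
  "deltas": [
    [[0, 0, -0.3, 0, 0, 0], [0, 0, -0.6, 0, 0, 0], [0, 0, -0.9, 0, 0, 0], [0, 0, -0.9, 0, 0, 0]]
  ]
}}

```text
clock: 22.2
tcp_pos: [0.5414, 0.115, 0.0393]
orientation: [0.002, 0.13, 0.991, 0.0]
wrist_force: [-13.3, -1.9, 35.0]
finger_gap: 0.0002
```

Request:
{"method": "send_rows", "body": {
  "deltas": [
    [[0, 0, 0.2, 0, 0, 0], [0, 0, 0.2, 0, 0, 0], [0, 0, 3, 0, 0, 0], [0, 0, 7, 0, 0, 0], [0, 0, 11, 0, 0, 0], [0, 0, 15, 0, 0, 0], [-3, 0, 20, 0, 0, 0], [-8, 0, 20, 0, 0, 0], [-12, 0, 20, 0, 0, 0], [-12, 0, 20, 0, 0, 0], [-12, 0, 20, 0, 0, 0]]
  ]
}}

```text
clock: 23.3
tcp_pos: [0.4206, 0.115, 0.2348]
orientation: [0.001, 0.13, 0.991, 0.0]
wrist_force: [0.0, 0.2, 0.0]
finger_gap: -0.0001
```

Run:
```python
from h import *
s=get_state(); print(s["tcp_pos"],s["wrist_force"],s["clock"])
for n in("side","top"):
    p=read_camera(n); w=cloud(p); save(p,f"pics/d_{n}.png")
    for t in("spinner_grip","clamp_pad","dropper_mid","canister_mid","slidebox_mid"):
        for d in silhouettes(p,t)[:1]:
            k=w[d["mask"]]; print(n,t,round(d["conf"],2),np.nanmedian(k,0).round(3),np.nanpercentile(k,5,0).round(3),np.nanpercentile(k,95,0).round(3))
    if n=="top":
      k=w[180:215,205:245]
      for r in range(184,212,2): print(r," ".join("%d,%d,%d"%tuple(np.nan_to_num(w[r,x]*1000)) for x in range(208,240,4)))
i=cv2.imread("pics/d_side.png")[90:290,130:310]; cv2.imwrite("pics/d1.png",cv2.resize(np.clip(i*1.8,0,255).astype(np.uint8),None,fx=3,fy=3,interpolation=2))
i=cv2.imread("pics/d_top.png")[130:290,90:410]; cv2.imwrite("pics/d2.png",cv2.resize(np.clip(i*1.8,0,255).astype(np.uint8),None,fx=2.4,fy=2.4,interpolation=2))
```

```text
[0.42061018 0.1149597  0.23477576] [0.03642241 0.22191781 0.01554769] 23.3
side dropper_mid 0.77 [ 0.52  -0.423  0.054] [ 0.506 -0.429  0.016] [ 0.534 -0.411  0.086]
side canister_mid 0.79 [0.645 0.384 0.045] [0.625 0.375 0.006] [0.665 0.413 0.073]
side slidebox_mid 0.81 [0.511 0.364 0.034] [0.462 0.325 0.006] [0.558 0.425 0.038]
top spinner_grip 0.44 [ 0.518 -0.172  0.14 ] [ 0.511 -0.181  0.115] [ 0.527 -0.165  0.145]
top clamp_pad 0.75 [0.545 0.102 0.078] [0.525 0.048 0.074] [0.569 0.134 0.082]
top dropper_mid 0.54 [ 0.517 -0.403  0.058] [ 0.504 -0.416  0.028] [ 0.531 -0.394  0.086]
top canister_mid 0.49 [0.64  0.39  0.066] [0.622 0.376 0.011] [0.659 0.413 0.071]
top slidebox_mid 0.81 [0.515 0.382 0.033] [0.482 0.33  0.029] [0.555 0.426 0.037]
184 598,147,-1 591,128,59 591,116,59 591,104,59 591,92,57 591,79,61 591,67,62 580,51,151
186 592,147,0 585,128,59 585,116,57 585,104,56 585,91,59 585,79,61 585,67,60 574,51,150
188 585,147,-1 579,128,59 579,116,59 579,104,56 579,91,59 579,80,54 579,67,57 568,51,154
190 573,140,55 573,128,59 573,116,55 572,103,62 573,91,59 573,79,58 573,67,60 
[... 189 characters left out ...]
 554,139,59 554,127,61 554,115,62 553,102,76 553,90,78 553,78,74 555,67,59 555,55,58
198 548,139,60 549,128,56 547,114,73 547,101,76 547,90,76 549,79,59 548,67,61 549,55,59
200 542,139,63 541,125,77 541,113,79 541,101,78 541,89,78 542,79,60 542,67,60 542,54,64
202 535,137,79 535,125,77 535,113,75 535,101,75 536,91,58 537,79,57 537,67,57 537,55,59
204 529,137,75 529,124,82 529,113,76 530,103,57 530,91,60 530,79,60 531,67,58 530,54,60
206 523,137,74 523,125,77 524,115,57 524,103,60 525,91,55 524,79,58 524,67,58 524,54,58
208 518,138,61 518,127,60 518,115,57 518,102,61 518,90,59 518,78,60 518,66,59 518,54,61
210 512,139,58 512,127,58 512,114,60 512,102,61 512,90,60 512,78,59 512,66,61 512,54,56
```

View pics/d1.png

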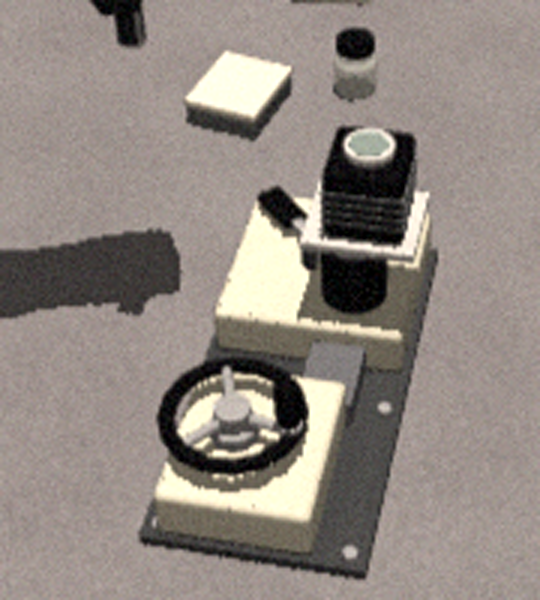

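View pics/d2.png

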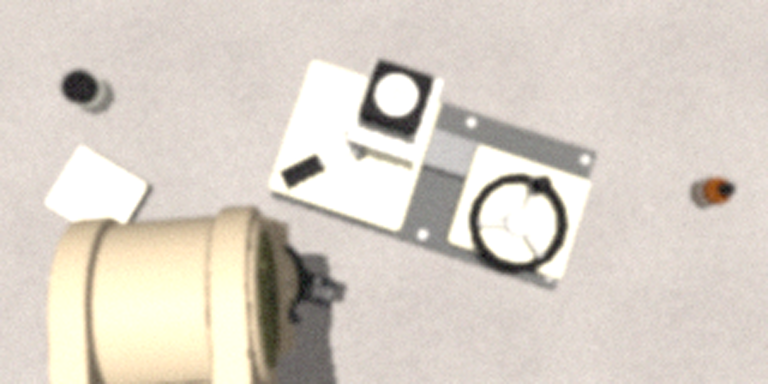

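```bash
python3 -c "
from workcell import hand_in;print(hand_in())"
```

```text
the job is handed in; nothing more can be done
None
```

I cranked the handwheel counter-clockwise to its top stop, backed it off about a quarter turn, pressed the clamp lever flat and handed the job in. `hand_in` gives no verdict.

- **Top stop:** it came about 1.4 turns above the start. The tangential force at the handle jumped from about 3 N to 44 N, and the handle stopped at 63.9°.
- **Back-off:** with the handle still held, the arm's reading gave about 90.7° below the stop. The final top picture puts the handle at the same place, about -27°.
- **Clamp:** the lever met its stop with about 35 N of press. In the final depth image its upper face is level at 75–80 mm from pivot to tip, within the noise.
- **Bystanders and robot:** the bottle, canister and slide box were measured where they started, within a few millimetres. The arm ended clear, with about 0 N at the wrist.

**Reading that disagreed:** the fingertips really sit about 45 mm higher than the reported TCP height. Because of this my first grasp closed above the handle. It touched nothing, and I corrected the height using camera depth before going on. The handling of the wheel also peaked at about 62 N at the wrist, under the 120 N limit. I finished at about 23 s of the 72 s allowed.

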